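# Sweep the offcuts into the scrap pan and shut its gate

## Task

Clear the bench of sawing waste: push the red lever of the green scrap pan over to lay its gate down flat, sweep the three wooden offcuts across the bench and over the gate right into the pan with the fingers, then push the lever back so that the gate stands fully shut behind them. Sweep only: the offcuts slide on the bench and none is picked up, and the tools and the curved workpiece stay where they lie.

Things in the scene. Friction and masses are not known exactly. Their poses are not given: they have to be found in the camera images.
- scrap_pan: Open-topped scrap pan of green sheet steel, fixed to the bench, 200 (x) x 230 (y) x 66 mm high with a rolled rim to 70. Origin: centre of its underside; its x axis points from the mouth to the back wall. The mouth is the whole front at x = -100 mm; walls 4 mm thick, so the inside is 222 mm wide (y -111 to 111) and runs from x = -100 to +96; inner floor 3 mm above the bench.
- pan_mouth (a point): Middle of the mouth on the inner floor: x = -100 mm, y = 0 in the pan's frame. The mouth is 222 mm wide between the ends of the side walls.
- gate (a joint): Steel gate of the pan, a plate 60 mm high hinged along the bottom of the mouth. 0 rad: upright, shut. It tips outward as the value grows; at 1.67 rad (its stop) it lies flat as a ramp 60 mm long that rises from the bench to 5 mm at the axle. Friction holds it where it is left below about 0.5 rad; beyond that it falls open by its own weight. About 3 N at the lever's handle moves it.
- lever_grip (a point): Middle of the lever's red handle: a level round sleeve, 15 mm thick, 54 mm long, turning freely on its pin, outside the pan's -y side (pan y -130 to -184). It swings with the gate on a radius of 75 mm: gate shut, 55 mm behind the axle (pan +x), 55 mm above the bench; half way 80 mm high; gate flat, 55 mm in front (pan -x), 55 mm high. Push it level to pan -x to open, to +x to shut.
- gate_axle (a point): Point on the line of the gate's axle beside the pan, abreast of the handle's middle: x = -100, y = -157, z = 4.5 mm in the pan's frame.
- offcut_flat: Offcut to sweep: flat light-brown wood, 45 (x) x 90 (y) x 19 mm high, 50 g. Origin: centre of its underside.
- offcut_dark: Offcut to sweep: square dark-brown block, 55 x 55 x 40 mm high, 70 g. Origin: centre of its underside.
- offcut_thick: Offcut to sweep: light-brown wood, 35 (x) x 70 (y) x 35 mm high, 40 g. Origin: centre of its underside.
- masking_tape: Roll of masking tape lying flat, 100 mm across, 36 mm high; stays. Origin: centre of its underside.
- sanding_block: Wooden sanding block on a red abrasive sole, 69 (x) x 124 (y) x 30 mm; stays. Origin: centre of its underside.
- curved_part: Wavy, pale band-sawn workpiece, 54 (x) x 190 (y) x 20 mm; not scrap, stays. Origin: centre of its underside.
- tape_measure: Yellow tape measure standing on edge, 36 (x) x 80 (y) x 64 mm; stays. Origin: centre of its underside.

How it is judged:
On the way, in this order (a step that is already met when the one before it is completed fails the run):
1. the gate is laid down flat (at least 1.6 rad) (value of joint gate above 1.6 rad), for 0.2 s.
2. all three offcuts are inside the pan (x of offcut_flat in the frame of scrap_pan between -0.085 and 0.096 m and y of offcut_flat in the frame of scrap_pan between -0.111 and 0.111 m and height (world z) of each of offcut_flat, offcut_dark, offcut_thick below 0.05 m and x of offcut_dark in the frame of scrap_pan between -0.085 and 0.096 m and y of offcut_dark in the frame of scrap_pan between -0.111 and 0.111 m and x of offcut_thick in the frame of scrap_pan between -0.085 and 0.096 m and y of offcut_thick in the frame of scrap_pan between -0.111 and 0.111 m), for 0.2 s.
3. the gate is shut behind them (under 0.12 rad) (value of joint gate below 0.12 rad), for 0.2 s.
At the end, for the whole second after the job is handed in: All three offcuts lie at rest inside the pan (each origin past the mouth by 15 mm or more, between the walls and below 50 mm) and the gate stands shut within 0.12 rad (all of step 2 and value of joint gate below 0.12 rad and linear speed of each of offcut_flat, offcut_dark, offcut_thick below 0.02 m/s); the robot touches nothing.
It fails at once if an offcut is carried: its origin higher than 30 mm while still outside the pan's mouth ((height (world z) of offcut_flat above 0.03 m and x of offcut_flat in the frame of scrap_pan below -0.1 m) or (height (world z) of offcut_dark above 0.03 m and x of offcut_dark in the frame of scrap_pan below -0.1 m) or (height (world z) of offcut_thick above 0.03 m and x of offcut_thick in the frame of scrap_pan below -0.1 m)).
It fails at once if an offcut is lifted (its origin higher than 50 mm) (height (world z) of any of offcut_flat, offcut_dark, offcut_thick above 0.05 m).
It fails at once if a tool or the workpiece is moved by more than 25 mm (distance of any of masking_tape, sanding_block, curved_part, tape_measure from where it was at the start of the episode above 0.025 m).
It also fails if it takes over 72 s, if anything falls off the work surface, if the arm or the gripper's body presses on something with over 40 N, if the wrist force passes 120 N, or if a joint passes its speed limit or range.

## Robot

A 6-joint arm with a two-finger parallel gripper is mounted at the origin on a cart in front of the work surface, level with it; the furniture and walls round the work are solid. World frame = base frame: x ahead of the robot, y to its left, z up, the work surface at z = 0. Lengths are in m, angles in rad, forces in N, time in s.
With the tool pointing down it reaches from about 0.25 to 0.775 m from the base axis. Payload 8.9 kg.
Tool frame: the origin (TCP) lies on the centre line of the jaws, within the pads' length; the fingertips stand 19 mm ahead of it and the grasp point (between the pads) is the TCP; z points along the fingers, y is the line along which they close (so a half turn about z gives the same grasp; the last joint's range is limited). The gripper opens to 85 mm and grips with 20 to 120 N. Pads are 22 mm wide; open, the fingers measure 114 mm over their backs; the gripper's body (76 mm by 85 mm) begins 54 mm behind the grasp point. The pads swing forward as they close: fully open they stand 13 mm farther back than shut.
Start: joints at [-1.388, 0.291, -0.153, 1.127, 0, 1.431], TCP at [0.166, -0.498, 0.214] pointing down, gripper open.
Joint ranges: [-2.52, 2.52], [-0.91, 1.74], [-1.3, 1.37], [-1.96, 2.02], [-1.52, 1.47], [-3.14, 3.14]. Speed limits (rad/s): [2.22, 2.22, 2.79, 3.14, 3.14, 3.14].

## Interface

Orientations are given as a unit quaternion [x, y, z, w].
In Python, from rig import r, jaws, kinematics, imaging, workorder, current_clock, current_joint_positions, current_qd, current_joint_efforts, current_position, current_tcp_rot, current_wrist_force, current_wrist_torque, current_finger_gap, current_finger_force gives the robot as it stands. The module is installed in compiled form; this text tells all that it offers. Calls block until the motion is done:
- r.move_pose(position, orientation): joint-space move of the TCP to a pose.
- r.movel(position, rotation=None, v=0.15): straight line of the TCP; rotation=None keeps the orientation; v is the mean speed in m/s.
- r.goto_joints(angles): joint-space move.
- jaws.open_gripper() and jaws.grasp(): open the fingers fully, or close them until they stop; the grip force is fixed at half the most.
- r.sleep(seconds).
- kinematics.ik(position, orientation): joint angles nearest the present ones, or None.
- imaging.snapshot(name): name is "side" or "top" or "wrist"; returns the picture (384x512x3 uint8, red, green, blue); there is no depth.
- imaging.camera_info(name): a dict with "fx", "fy", "cx", "cy" (pixels), "dist_coeffs" ([k1, k2, p1, p2, k3] as OpenCV has them; the pictures are not rectified), "rvec" (rotation vector, rad) and "tvec" (3), from world to camera coordinates, as OpenCV has them. Camera axes: x right, y down, z forward; pixel columns grow to the right and rows downward; lengths in m; the calibration is good to about 2 mm. A picture is of the moment at which its call begins: read the wrist's pose just before it. camera_info takes no time and is no camera call; for the wrist camera it gives the pose at the moment of the call.
A pose or a line that the arm cannot do raises r.PlanningError and nothing moves.
- workorder.finish_job(): hands the job in; it is judged then, once.
Readings, each from a call of its own:
- current_clock(): time.
- current_joint_positions(): joint angles.
- current_qd(): joint speeds.
- current_joint_efforts(): joint torques, N m.
- current_position(): TCP position.
- current_tcp_rot(): TCP orientation.
- current_wrist_force(): force on the tool from outside, world axes, zero at the start.
- current_wrist_torque(): the same for the moment, N m.
- current_finger_gap(): opening from 0.0 (shut) to 1.0 (fully open).
- current_finger_force(): force on a finger pad.
Only numpy, scipy, OpenCV 4.12 (cv2) and the standard library are available. Lean on these libraries where they do the work, as an engineer would, in place of code of your own. Each camera call takes 0.05 s, during which the arm holds its last target. There are 200 camera calls.

## Working session

There is one attempt and no reset: what is moved stays moved. The work goes in short steps, each a Python script; the robot and the scene stay as the last script left them, time stands still between calls to the robot, and variables do not carry over. Pictures are saved under pics/ and viewed, at most 10 in all, crops included, and the job is handed in when it is done.

```bash
mkdir -p pics; python3 - <<'E'
from rig import *
import cv2
for n in("top","side"):
    im=imaging.snapshot(n); cv2.imwrite(f"pics/{n}0.png",cv2.resize(im[:,:,::-1],(800,600),interpolation=cv2.INTER_CUBIC))
    print(n,imaging.camera_info(n))
print(current_clock(),current_tcp_rot())
E
```

```text
top {'fx': 441.2735008939055, 'fy': 441.2735008939055, 'cx': 255.2531822534952, 'cy': 198.8928441426673, 'dist_coeffs': array([-0.07688291,  0.        ,  0.        ,  0.        ,  0.        ]), 'rvec': array([ 2.15516063, -2.20843398,  0.09151533]), 'tvec': array([0.08406705, 0.56884376, 1.09178936])}
side {'fx': 491.2363575877118, 'fy': 491.2363575877118, 'cx': 249.7756708482461, 'cy': 193.1151976008959, 'dist_coeffs': array([-0.19778262,  0.        ,  0.        ,  0.        ,  0.        ]), 'rvec': array([ 0.74805098, -2.41444961,  1.32195297]), 'tvec': array([0.5089955 , 0.17905686, 1.02336436])}
0.1 [ 9.87087014e-01  1.60183901e-01 -1.46529963e-05 -5.86441145e-04]
```

View pics/top0.png

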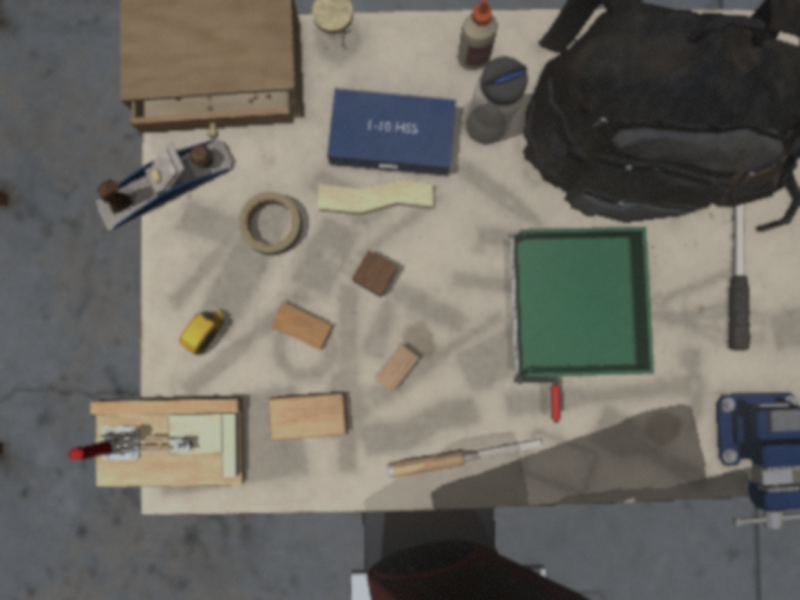

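View pics/side0.png

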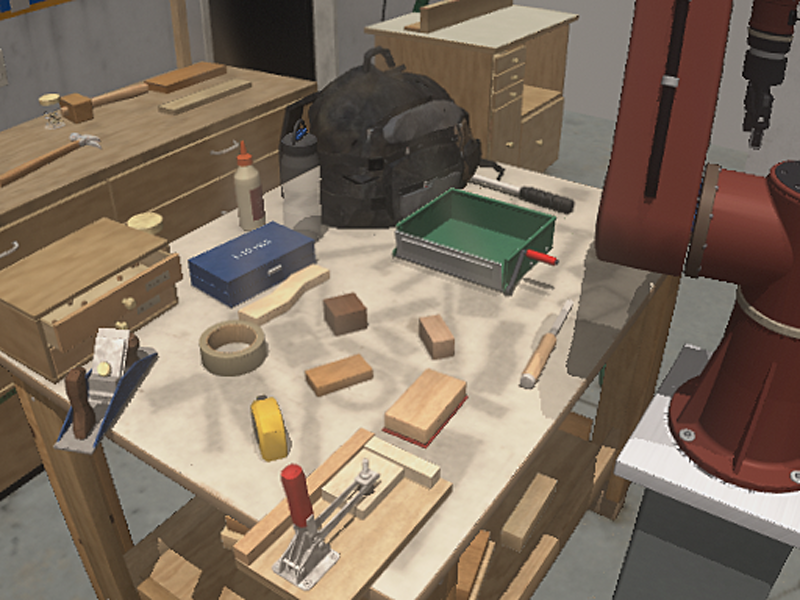

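The top view (800x600) shows the pan with its mouth on the left (rim corners about (516,232), (644,228), (652,371), (518,377)) and the handle at (556,402). The offcuts are dark at (377,272), flat at (303,325) and thick at (399,367). The curved part is at (376,197), the tape roll at (271,223), the tape measure at (202,331) and the sanding block at (308,416).

```bash
cat > h.py <<'E'
from rig import *
import numpy as np, cv2
from scipy.spatial.transform import Rotation as R
def px(n,uv,z,s=1.5625,off=(0,0)):
    c=imaging.camera_info(n);K=np.array([[c['fx'],0,c['cx']],[0,c['fy'],c['cy']],[0,0,1]])
    uv=(np.array(uv,float)+.5)/s-.5+np.array(off)
    p=cv2.undistortPoints(uv.reshape(-1,1,2),K,c['dist_coeffs']).reshape(-1,2)
    M=cv2.Rodrigues(c['rvec'])[0];o=-M.T@c['tvec']
    d=np.c_[p,np.ones(len(p))]@M
    return o+d*((z-o[2])/d[:,2])[:,None]
E
python3 - <<'E'
from h import *
np.set_printoptions(precision=4,suppress=True)
for n,uv,z in [("rim",[(516,232),(644,228),(652,371),(518,377)],.07),("handle",[(556,402)],.055),("dark",[(377,272)],.04),("flat",[(303,325)],.019),("thick",[(399,367),(385,382),(412,352)],.035),("sand",[(270,398),(345,394),(345,434),(270,438)],.03),("tm",[(202,331)],.064),("curv",[(318,198),(376,197),(434,194)],.02),("roll",[(271,223)],.036),("chisel",[(390,468),(540,442)],.02)]:
    print(n,px("top",uv,z)[:,:2].tolist())
im=cv2.imread("pics/top0.png")
im=cv2.resize(im[170:470,260:660],(800,600),interpolation=cv2.INTER_CUBIC)
cv2.imwrite("pics/crop0.png",im)
E
```

```text
rim [[0.6867918607668161, -0.11592085890732043], [0.6892844378439354, -0.32018722361865226], [0.4638191941714014, -0.32064859619064495], [0.46052489293753496, -0.11031870923484705]]
handle [[0.4196616574821141, -0.1712457734839052]]
dark [[0.6328366428029573, 0.10404962191908824]]
flat [[0.5521397649937654, 0.2264849554074479]]
thick [[0.48057259160185983, 0.07257601353304877], [0.45736876834868434, 0.09536789063593146], [0.5038742347089832, 0.05130638440668213]]
sand [[0.4360268927924821, 0.2795290357465193], [0.4397286615226559, 0.15960571635752174], [0.37646763897958163, 0.16087248170860488], [0.37266327409371086, 0.28041553479959974]]
tm [[0.5436435359791866, 0.3788879989364696]]
curv [[0.7609596419754314, 0.1991298363923411], [0.7601672366939016, 0.1035625019781893], [0.7629503002015828, 0.007947699723563545]]
roll [[0.7177438754891877, 0.27414868469220144]]
chisel [[0.3198145829002122, 0.09086575042478291], [0.35445524479279383, -0.1509561215551909]]
```

View pics/crop0.png

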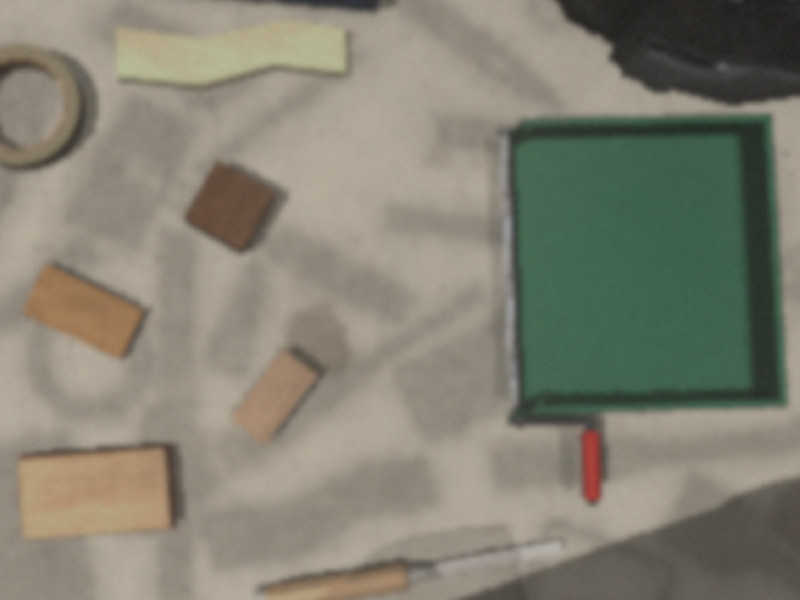

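The enlarged crop gives the offcut corners: dark (220,162),(278,193),(242,250),(187,215); flat (50,263),(147,312),(124,357),(25,310); thick (293,348),(325,372),(267,441),(233,413). First step is to open the gate.

```bash
cat >> h.py <<'E'
np.set_printoptions(precision=4,suppress=True)
def q(h,flip=False):  # tool down, tool x along heading h (2-vector angle, rad)
    x=np.array([np.cos(h),np.sin(h),0])*(-1 if flip else 1);z=np.array([0,0,-1.])
    return R.from_matrix(np.c_[x,np.cross(z,x),z]).as_quat()
def bestq(p,h):  # choose the half turn with the last joint nearer mid range
    c=[]
    for f in(False,True):
        s=kinematics.ik(p,q(h,f))
        if s is not None:c.append((abs(s[5]),f))
    return min(c)[1]
def crop(c,z): # crop0 pixels -> world
    return px("top",np.array(c)/2+[260,170],z)[:,:2]
E
python3 - <<'E'
from h import *
for n,c,z in [("dark",[(220,162),(278,193),(242,250),(187,215)],.04),("flat",[(50,263),(147,312),(124,357),(25,310)],.019),("thick",[(293,348),(325,372),(267,441),(233,413)],.035)]:
    w=crop(c,z);m,s,a=cv2.minAreaRect((w*1000).astype(np.float32));print(n,w.mean(0),s,a)
    print("  edge angles deg",[round(float(np.degrees(np.arctan2(*(w[(i+1)%4]-w[i])[::-1]))),1) for i in range(4)])
jaws.grasp()
h=np.pi/2
p=[.415,-.24,.15];f=bestq(p,h);Q=q(h,f)
r.move_pose(p,Q);print(current_joint_positions())
r.movel([.415,-.24,.05],Q,.15)
for y in(-.17,-.13,-.09):
    r.movel([.415,y,.05],Q,.08);print(y,current_wrist_force())
r.movel([.415,-.11,.05],Q,.1);r.movel([.415,-.11,.17],Q,.2)
im=imaging.snapshot("side");cv2.imwrite("pics/side1.png",cv2.resize(im[100:260,180:420,::-1],(720,480),interpolation=cv2.INTER_CUBIC))
print(current_clock())
E
```

```text
dark [0.6321 0.1059] (52.73210144042969, 54.09929275512695) 56.55387878417969
  edge angles deg [-119.7, 146.6, 56.0, -32.9]
flat [0.5518 0.2262] (89.33468627929688, 43.14409255981445) 61.91342544555664
  edge angles deg [-118.1, 151.9, 63.4, -28.8]
thick [0.481  0.0713] (34.90876770019531, 72.00437927246094) 48.43278121948242
  edge angles deg [-128.3, 138.4, 49.3, -44.1]
[-0.6784  0.2539 -0.3809  0.9354 -0.0003  0.8943]
-0.17 [ 0.2539 -0.8709  0.4003]
-0.13 [ 0.196  -0.3888 -0.0499]
-0.09 [-0.845   0.6252  0.3225]
6.525
```

View pics/side1.png

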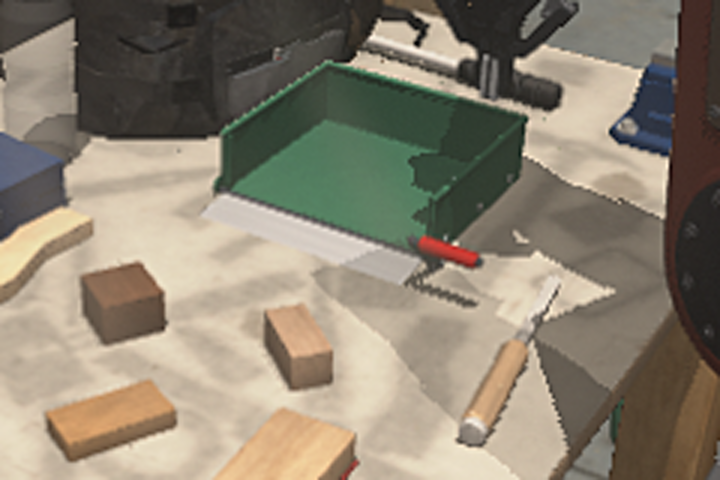

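The gate lies flat at its stop and the offcuts haven't moved. Next I sweep dark, then thick.

```bash
cat >> h.py <<'E'
def sweep(c,h0,L,Rr,yend,h1=-90.,z=.030,v=.13):
    """push object (centre c, face normal h0 deg, half length L) along an arc, then straight to finger y=yend"""
    c=np.array(c);d=lambda a:np.array([np.cos(np.radians(a)),np.sin(np.radians(a))])
    P=c-(L+.011)*d(h0);hs=np.linspace(h0,h1,1+int(np.ceil(abs(h1-h0)/9)))
    W=[(P,h0)]
    for a,b in zip(hs[:-1],hs[1:]):
        P=P+Rr*np.radians(abs(b-a))*d((a+b)/2);W.append((P,b))
    if P[1]>yend: W.append((P+d(h1)*(P[1]-yend)/-d(h1)[1],h1))
    s=c-(L+.033)*d(h0);f=bestq([*s,z],np.radians(h0));Q=lambda a:q(np.radians(a),f)
    r.move_pose([*s,.13],Q(h0));r.movel([*s,z],Q(h0),.2)
    for p,a in W:
        r.movel([*p,z],Q(a),v);print(p,a,current_wrist_force())
    e=W[-1][0]-.03*d(h1);r.movel([*e,z],Q(h1),.2);r.movel([*e,.14],Q(h1),.3)
E
python3 - <<'E'
from h import *
t=current_clock()
sweep([.6321,.1059],-122.5,.0275,.2,-.235)
print(current_clock());cv2.imwrite("pics/raw_a.png",imaging.snapshot("top")[:,:,::-1])
sweep([.481,.0713],-42,.035,.18,-.219)
print(current_clock())
r.movel([.5,.15,.2],None,.3)
im=imaging.snapshot("top")[:,:,::-1]
cv2.imwrite("pics/top2.png",cv2.resize(im,(800,600),interpolation=cv2.INTER_CUBIC)[170:470,160:660])
print(current_clock())
E
```

```text
[0.6528 0.1384] -122.5 [-0.9427  0.2284 -0.2651]
[0.6393 0.1134] -114.375 [-0.0168  0.6368 -0.7629]
[0.6294 0.0868] -106.25 [-0.0913  0.1808  0.2157]
[0.6234 0.0591] -98.125 [ 0.188   0.2859 -0.54  ]
[0.6214 0.0308] -90.0 [-0.8697 -0.4397  0.576 ]
[ 0.6214 -0.235 ] -90.0 [ 0.5119 -0.1595  0.3637]
13.725
[0.4468 0.1021] -42 [-0.7738  0.2471  0.0545]
[0.4643 0.084 ] -50.0 [-1.4267 -0.2591 -0.6078]
[0.479  0.0637] -58.0 [-0.2174 -0.8056 -1.1706]
[0.4908 0.0415] -66.0 [-0.0785 -0.1512  0.0339]
[0.4994 0.0179] -74.0 [ 0.489   0.9217 -0.0578]
[ 0.5047 -0.0067] -82.0 [-0.1475  0.5176 -0.1242]
[ 0.5064 -0.0318] -90.0 [ 0.0358 -0.352   0.6053]
[ 0.5064 -0.219 ] -90.0 [-0.9456  0.2302 -0.6867]
21.6083
22.9583
```

View pics/top2.png

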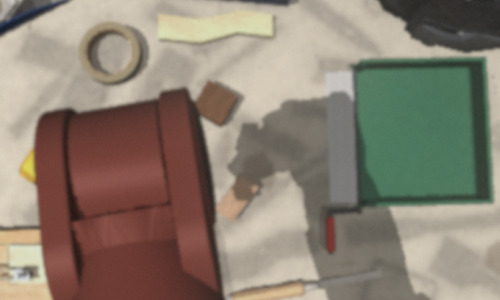

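The picture shows dark and thick still in their first places, so the fingers missed both. I check the height and the gap.

```bash
python3 - <<'E'
from h import *
print(current_position(),current_finger_gap(),current_joint_positions(),R.from_quat(current_tcp_rot()).as_matrix())
r.move_pose([.5,-.03,.2],current_tcp_rot())
c=np.array([.6321,.1059]);d=np.array([np.cos(np.radians(-122.5)),np.sin(np.radians(-122.5))])
s=c-.0605*d;f=bestq([*s,.03],np.radians(-122.5));Q=q(np.radians(-122.5),f)
r.move_pose([*s,.13],Q);r.movel([*s,.03],Q,.2)
print(current_position(),s,current_finger_gap(),current_wrist_force())
im=imaging.snapshot("side")[:,:,::-1]
cv2.imwrite("pics/side3.png",cv2.resize(im[130:310,120:390],(800,533),interpolation=cv2.INTER_CUBIC))
E
```

```text
[0.4998 0.1489 0.1995] -0.004543024554355077 [ 0.1494  0.2936 -0.1884  1.0899 -0.0003  1.7216] [[ 0.0014  1.     -0.001 ]
 [ 1.     -0.0014 -0.0004]
 [-0.0004 -0.001  -1.    ]]
[0.6653 0.1568 0.0311] [0.6646 0.1569] 0.0028947045361092444 [ 0.7376  0.3021 -0.0642]
```

View pics/side3.png

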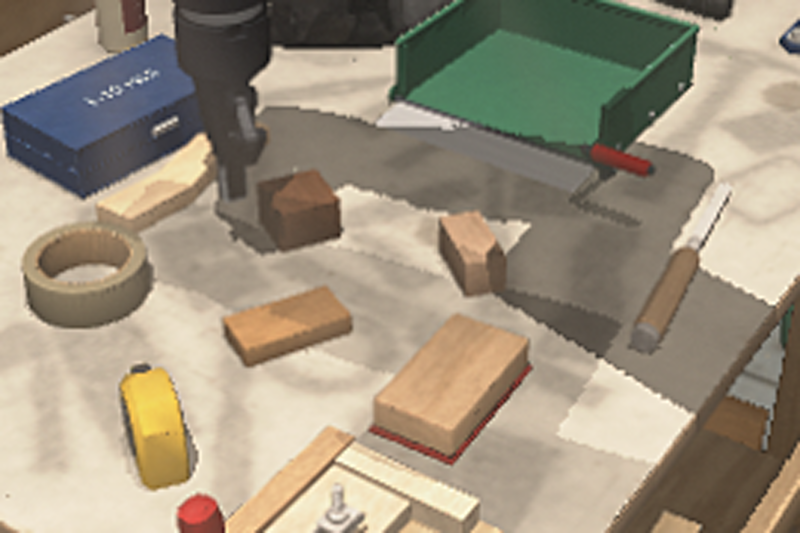

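The closed fingertips stand low, right behind the dark block, which is unmoved. I push one short step and read the actual poses.

```bash
python3 - <<'E'
from h import *
Q=current_tcp_rot();d=np.array([np.cos(np.radians(-122.5)),np.sin(np.radians(-122.5)),0])
p0=np.array(current_position());t0=current_clock();p0[2]=.03
a=imaging.snapshot("side").astype(int)
for s in(.02,.04,.06):
    r.movel(list(p0+s*d),Q,.1);print(s,p0+s*d,current_position(),current_clock()-t0,current_wrist_force())
im=imaging.snapshot("side")[:,:,::-1]
cv2.imwrite("pics/side4.png",cv2.resize(im[130:310,120:390],(800,533),interpolation=cv2.INTER_CUBIC))
print(current_clock())
E
```

```text
0.02 [0.6551 0.1401 0.03  ] [0.6557 0.14   0.031 ] 0.3916000000000004 [-0.0089  0.1099 -0.6521]
0.04 [0.6444 0.1232 0.03  ] [0.6447 0.1234 0.0303] 0.7416000000000018 [ 0.3183 -0.2779 -0.6493]
0.06 [0.6336 0.1064 0.03  ] [0.6339 0.1066 0.0301] 1.0915999999999997 [-0.5844  0.2273 -0.6254]
27.4833
```

View pics/side4.png

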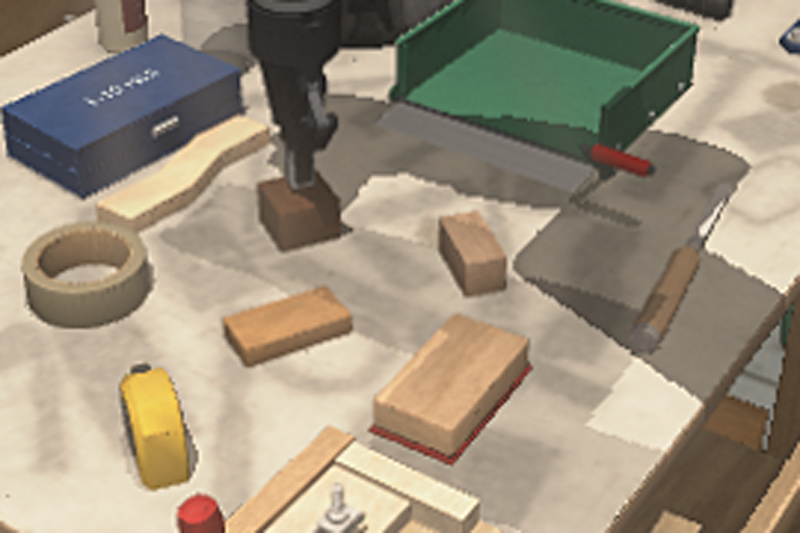

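The fingers are over the block's middle (tip at about (303,187)) and the block hasn't moved. So I compute the true tip height from both pictures.

```bash
python3 - <<'E'
from h import *
c=imaging.camera_info("side");K=np.array([[c['fx'],0,c['cx']],[0,c['fy'],c['cy']],[0,0,1]])
for xy in([.6653,.1568],[.6339,.1066]):
    for z in(0,.011,.03,.045,.06):
        p=cv2.projectPoints(np.array([[*xy,z]]),c['rvec'],c['tvec'],K,c['dist_coeffs'])[0].ravel()
        print(xy,z,(p-[120,130])*2.963)
# lower until contact, watching the force
p=np.array(current_position());z=.03
while z>.012:
    z-=.003;r.movel([p[0],p[1],z],None,.05);F=current_wrist_force();print(round(z,3),current_position()[2],F[2])
    if F[2]>3:break
r.movel([p[0],p[1],.03],None,.1)
E
```

```text
[0.6653, 0.1568] 0 [233.8912 242.8686]
[0.6653, 0.1568] 0.011 [233.1103 232.173 ]
[0.6653, 0.1568] 0.03 [231.7514 213.4485]
[0.6653, 0.1568] 0.045 [230.6696 198.4396]
[0.6653, 0.1568] 0.06 [229.5798 183.2285]
[0.6339, 0.1066] 0 [299.068  227.1983]
[0.6339, 0.1066] 0.011 [298.6152 216.579 ]
[0.6339, 0.1066] 0.03 [297.8271 197.9935]
[0.6339, 0.1066] 0.045 [297.1997 183.1011]
[0.6339, 0.1066] 0.06 [296.5678 168.0127]
0.027 0.026645592220482406 0.06241690835309793
0.024 0.02369408778234116 -0.34601499790055174
0.021 0.02273384908811832 16.069800584419692
```

The tip touches the block's 40 mm top at TCP z = 0.0227. So the true tip is at TCP z + 0.0173, about 36 mm higher than the stated tool length gives. The picture agrees (tip about 45 mm high at TCP z 0.030). I correct z, with a contact guard on the descent, and sweep dark again.

```bash
sed -i 's/z=.030,v=.13/z=-.006,v=.15/; s/r.movel(\[\*s,z\],Q(h0),.2)$/r.movel([*s,.03],Q(h0),.3);r.movel([*s,z],Q(h0),.1);F=current_wrist_force()[2];print("down",F,current_position());assert F<4/' h.py
python3 - <<'E'
from h import *
r.movel([*current_position()[:2],.08],None,.3)
sweep([.6321,.1059],-122.5,.0275,.2,-.235)
print(current_clock())
im=imaging.snapshot("side")[:,:,::-1]
cv2.imwrite("pics/side5.png",cv2.resize(im[110:290,150:420],(800,533),interpolation=cv2.INTER_CUBIC))
E
```

```text
down 0.5678921956156605 [ 0.6651  0.157  -0.0051]
[0.6528 0.1384] -122.5 [0.5979 0.0493 0.1739]
[0.6393 0.1134] -114.375 [ 0.6176  0.2906 -0.2327]
[0.6294 0.0868] -106.25 [0.4499 0.1015 0.4517]
[0.6234 0.0591] -98.125 [-0.0714  0.8571 -0.6459]
[0.6214 0.0308] -90.0 [ 0.947  -0.522   0.0477]
[ 0.6214 -0.235 ] -90.0 [-0.0388  0.2219 -0.2848]
34.725
```

View pics/side5.png

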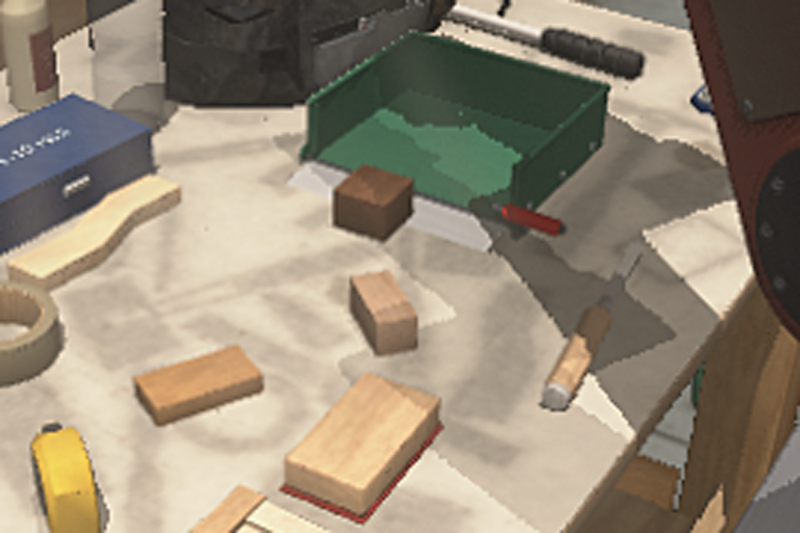

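Dark has slid to the foot of the gate (top centre at (373,187)) but stopped there. I locate it.

```bash
python3 - <<'E'
from h import *
print("corners",px("side",[(333,200),(358,168),(413,180),(392,213)],.041,2.963,(150,110)))
print(current_position())
im=imaging.snapshot("top")[:,:,::-1]
cv2.imwrite("pics/top6.png",cv2.resize(im,(800,600),interpolation=cv2.INTER_CUBIC)[200:400,340:640].repeat(2,0).repeat(2,1))
w=imaging.snapshot("wrist")[:,:,::-1]; cv2.imwrite("pics/w6.png",w)
E
```

```text
corners [[ 0.5905 -0.0178  0.041 ]
 [ 0.6033 -0.0793  0.041 ]
 [ 0.5498 -0.0888  0.041 ]
 [ 0.5354 -0.0283  0.041 ]]
[ 0.6209 -0.2051  0.1394]
```

View pics/top6.png

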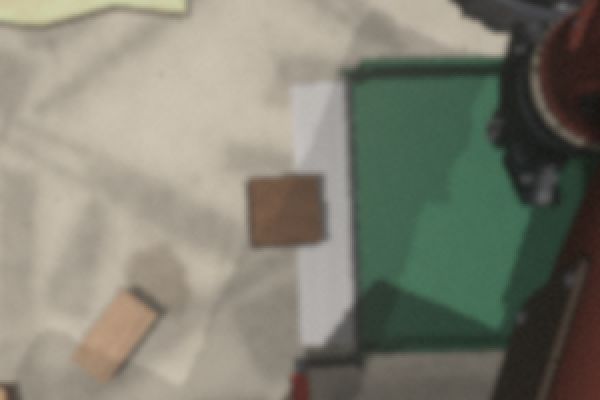

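Dark lies square to the mouth at about (0.57,-0.053). It slid off the finger sideways because my arc led the finger rather than the block's centre. I change the path so the centre follows the tangent, and check the image detector offline so I can verify without viewing pictures.

```bash
python3 - <<'E'
s=open('h.py').read()
s=s.replace("P=c-(L+.011)*d(h0);hs=","P=c;hs=").replace("W=[(P,h0)]","W=[(P,h0)];o=L+.011")
s=s.replace("    s=c-(L+.033)","    W=[(p-o*d(a),a) for p,a in W]\n    s=c-(L+.033)").replace("if P[1]>yend:","yend=yend+o*d(h1)[1]\n    if P[1]>yend:")
s=s.replace("W[-1][0]-.03*d(h1)","W[-1][0]-.02*d(h1)")
s+='''
def find(im=None):
    im=imaging.snapshot("top") if im is None else im
    hsv=cv2.cvtColor(im,cv2.COLOR_RGB2HSV)
    m=cv2.inRange(hsv,(5,70,50),(20,255,255));m=cv2.morphologyEx(m,cv2.MORPH_OPEN,np.ones((3,3)))
    cs,_=cv2.findContours(m,cv2.RETR_EXTERNAL,cv2.CHAIN_APPROX_NONE)
    for k in cs:
        if cv2.contourArea(k)<80:continue
        (a,b),wh,t=cv2.minAreaRect(k);w=px("top",cv2.boxPoints(((a,b),wh,t)),.032,1)[:,:2]
        mk=np.zeros(m.shape,np.uint8);cv2.drawContours(mk,[k],-1,1,-1)
        e=w[1]-w[0];print("blob",w.mean(0),"mm",(1000*np.linalg.norm(w[1]-w[0])).round(),(1000*np.linalg.norm(w[2]-w[1])).round(),"ang",np.degrees(np.arctan2(e[1],e[0])).round(1),im[mk>0].mean(0).round())
'''
open('h.py','w').write(s)
E
python3 - <<'E'
from h import *
im=cv2.resize(cv2.imread("pics/top0.png"),(512,384),interpolation=cv2.INTER_AREA)[:,:,::-1].copy();find(im)
w=px("top",np.array([(248,180),(321,175),(325,242),(252,247)])/2+[340,200],.042)[:,:2];print("dark",w.mean(0),w[0]-w[3])
E
```

```text
blob [0.3274 0.0298] mm 109.0 22.0 ang -81.0 [150. 128. 102.]
blob [0.3293 0.4468] mm 49.0 192.0 ang -3.8 [180. 160. 127.]
blob [0.4086 0.4491] mm 243.0 59.0 ang -89.7 [167. 143. 111.]
blob [0.407  0.2194] mm 121.0 66.0 ang -86.9 [171. 144. 113.]
blob [0.4797 0.0756] mm 68.0 32.0 ang -39.0 [157. 131. 109.]
blob [0.5507 0.2274] mm 46.0 89.0 ang -27.3 [152. 118.  86.]
blob [0.633  0.1081] mm 55.0 54.0 ang -29.6 [101.  79.  63.]
blob [0.7391 0.3016] mm 71.0 25.0 ang -37.2 [98. 86. 69.]
blob [0.8363 0.3931] mm 29.0 27.0 ang -92.0 [77. 60. 49.]
blob [0.9    0.3697] mm 279.0 33.0 ang -88.6 [98. 82. 65.]
blob [ 1.0721 -0.0814] mm 32.0 45.0 ang -90.8 [118.  72.  56.]
blob [1.0129 0.3782] mm 305.0 191.0 ang -92.6 [122. 104.  83.]
dark [ 0.5748 -0.0639] [0.0535 0.0015]
```

```bash
python3 - <<'E'
from h import *
import io,contextlib
r.movel([.6,-.05,.1],None,.4)
sweep([.5735,-.058],-88.5,.0275,.2,-.235,h1=-88.5,v=.17)
print("t",current_clock());find()
sweep([.481,.0723],-41,.035,.12,-.219,v=.15)
print("t",current_clock());find()
E
```

```text
down 0.6170556307107313 [ 0.5727  0.0024 -0.0049]
[ 0.5725 -0.0195] -88.5 [-0.9703  0.0585 -0.4464]
[ 0.5781 -0.235 ] -88.5 [-0.8553  0.589   1.0348]
t 41.6917
blob [0.3266 0.0309] mm 109.0 21.0 ang -82.1 [137. 114.  92.]
blob [0.3278 0.4252] mm 49.0 148.0 ang -3.9 [199. 176. 141.]
blob [0.4099 0.448 ] mm 245.0 56.0 ang -89.7 [184. 158. 122.]
blob [0.4073 0.2191] mm 122.0 66.0 ang -87.1 [187. 158. 124.]
blob [0.4795 0.0762] mm 69.0 32.0 ang -38.3 [174. 145. 120.]
blob [0.5507 0.2274] mm 46.0 89.0 ang -27.3 [168. 131.  95.]
blob [0.8356 0.3924] mm 27.0 30.0 ang -45.2 [84. 66. 54.]
blob [0.8986 0.3706] mm 277.0 30.0 ang -88.6 [109.  91.  72.]
blob [ 1.0721 -0.0814] mm 32.0 45.0 ang -90.8 [131.  79.  62.]
blob [1.0156 0.3782] mm 305.0 186.0 ang -92.6 [136. 116.  92.]
down 0.2958330444101403 [ 0.4306  0.117  -0.005 ]
[0.4463 0.1025] -41 [-0.2798  0.7753 -0.6751]
[0.463 0.095] -49.166666666666664 [-0.7637  0.2377  0.488 ]
[0.4785 0.0852] -57.33333333333333 [0.1753 1.2626 0.9259]
[0.4924 0.0733] -65.5 [-0.176  -0.0627  0.6834]
[0.5045 0.0596] -73.66666666666666 [-1.3479 -0.5005 -0.4688]
[0
[... 198 characters left out ...]
g -81.8 [144. 120.  96.]
blob [0.3293 0.4481] mm 49.0 189.0 ang -3.8 [197. 174. 139.]
blob [0.4086 0.4491] mm 243.0 59.0 ang -89.7 [182. 156. 121.]
blob [0.4072 0.2193] mm 122.0 66.0 ang -87.2 [185. 156. 123.]
blob [0.5507 0.2274] mm 46.0 89.0 ang -27.3 [166. 129.  94.]
blob [ 0.5677 -0.0659] mm 33.0 63.0 ang -91.4 [171. 143. 118.]
blob [ 0.5966 -0.2692] mm 58.0 49.0 ang -60.9 [76. 60. 46.]
blob [0.7385 0.3026] mm 69.0 24.0 ang -35.3 [106.  93.  74.]
blob [0.8356 0.3924] mm 27.0 30.0 ang -45.2 [83. 66. 54.]
blob [0.8984 0.371 ] mm 276.0 36.0 ang -90.9 [107.  89.  70.]
blob [ 1.0721 -0.0814] mm 32.0 45.0 ang -90.8 [129.  78.  61.]
blob [1.0142 0.3782] mm 305.0 188.0 ang -92.6 [134. 115.  91.]
```

Dark is well inside at (0.597,-0.269). Thick slid off its arc but lies long side to the finger on the ramp, at (0.568,-0.066). From here I use straight pushes only.

```bash
python3 - <<'E'
from h import *
d=lambda a:np.array([np.cos(np.radians(a)),np.sin(np.radians(a))])
r.movel([.55,-.04,.1],None,.45)
z=-.006
sweep([.567,-.065],-91,.0175,.2,-.18,h1=-91,v=.18)
print("t",current_clock())
h=-117.3;c=np.array([.5507,.2265]);s=c-.072*d(h);f=bestq([*s,z],np.radians(h));Q=q(np.radians(h),f)
r.move_pose([*s,.08],Q);r.movel([*s,z],Q,.2);print(current_wrist_force(),current_clock())
c1=c+.08*d(h)
r.movel([*(c1-.056*d(h)),z],Q,.17)
r.movel([*(c1-.078*d(h)),z],Q,.25)
Q2=q(np.radians(-90),f)
r.movel([c1[0],c1[1]+.072,z],Q2,.15)
r.movel([c1[0],-.13,z],Q2,.18);print(current_wrist_force())
r.movel([c1[0],-.11,z],Q2,.25);r.movel([c1[0],-.11,.10],Q2,.35)
print("t",current_clock());find()
E
```

```text
down 0.06667549200196417 [ 0.5686 -0.0146 -0.005 ]
[ 0.5675 -0.0365] -91 [ 0.0404 -0.5998  0.3202]
[ 0.565 -0.18 ] -91 [-0.197   0.8098  0.435 ]
t 52.775
[ 0.0772 -0.2298 -0.2205] 55.05
[ 0.087  -0.2481  0.4241]
t 59.475
blob [0.3265 0.0311] mm 110.0 21.0 ang -82.1 [140. 118.  94.]
blob [0.3285 0.4353] mm 49.0 164.0 ang -3.9 [203. 179. 143.]
blob [0.4086 0.4481] mm 245.0 59.0 ang -89.7 [187. 161. 125.]
blob [0.4072 0.2195] mm 121.0 66.0 ang -87.2 [190. 160. 126.]
blob [ 0.5048 -0.1384] mm 28.0 67.0 ang -71.6 [60. 45. 41.]
blob [ 0.5616 -0.4039] mm 53.0 120.0 ang -65.5 [89. 58. 52.]
blob [ 0.6272 -0.2858] mm 139.0 72.0 ang -88.8 [79. 51. 45.]
blob [0.8363 0.3931] mm 29.0 27.0 ang -92.0 [86. 69. 56.]
blob [0.8977 0.3734] mm 271.0 29.0 ang -89.0 [111.  92.  73.]
blob [ 1.0721 -0.0814] mm 32.0 45.0 ang -90.8 [133.  81.  63.]
blob [1.0156 0.3782] mm 305.0 186.0 ang -92.6 [138. 118.  94.]
```

```bash
python3 - <<'E'
from h import *
r.movel([.42,-.015,.09],None,.3)
im=imaging.snapshot("side")[:,:,::-1]
cv2.imwrite("pics/side7.png",cv2.resize(im[110:240,230:425],(800,533),interpolation=cv2.INTER_CUBIC))
print(current_clock());find()
E
```

```text
60.175
blob [0.3239 0.0517] mm 68.0 22.0 ang -80.2 [147. 123.  98.]
blob [0.3281 0.429 ] mm 49.0 141.0 ang -3.9 [192. 170. 136.]
blob [0.4086 0.4481] mm 245.0 59.0 ang -89.7 [178. 152. 118.]
blob [0.4069 0.2192] mm 122.0 66.0 ang -87.1 [182. 154. 121.]
blob [ 0.4286 -0.0388] mm 57.0 27.0 ang -91.5 [81. 52. 46.]
blob [ 0.4173 -0.1962] mm 46.0 46.0 ang -5.8 [67. 44. 38.]
blob [ 0.4559 -0.0409] mm 55.0 32.0 ang -91.5 [69. 49. 44.]
blob [ 0.5702 -0.215 ] mm 189.0 67.0 ang -65.1 [128. 102.  78.]
blob [0.7374 0.2987] mm 76.0 32.0 ang -39.4 [106.  93.  74.]
blob [0.8363 0.3931] mm 29.0 27.0 ang -92.0 [81. 64. 53.]
blob [0.8981 0.3709] mm 276.0 34.0 ang -90.2 [105.  87.  69.]
blob [ 1.0721 -0.0814] mm 32.0 45.0 ang -90.8 [126.  77.  59.]
blob [1.0156 0.3782] mm 305.0 186.0 ang -92.6 [131. 112.  89.]
```

View pics/side7.png

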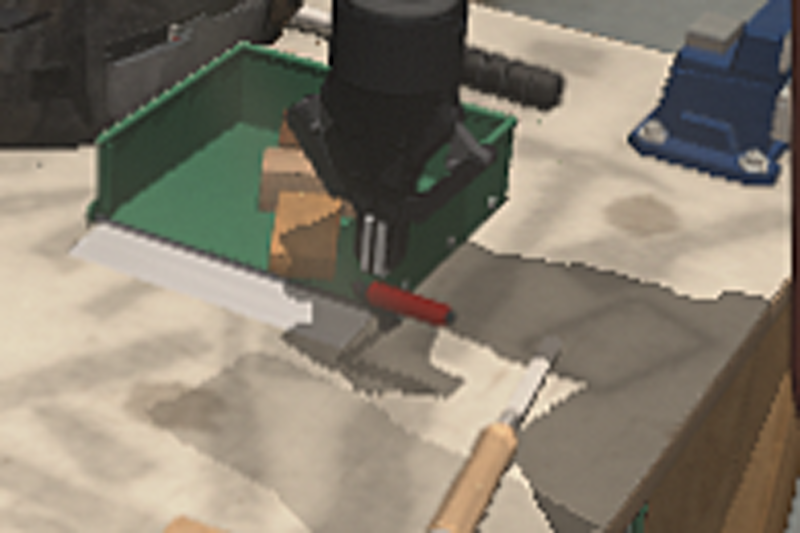

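All three offcuts lie inside the pan, clear of the gate, and the handle is at (410,303) with the fingers in front of it. I push it shut.

```bash
python3 - <<'E'
from h import *
x=.418;z=.02
r.movel([x,-.015,z],None,.2)
r.movel([x,-.145,z],None,.12);print(current_position(),current_wrist_force())
y=-.145
while y>-.185:
    y-=.004;r.movel([x,y,z],None,.05);F=current_wrist_force();print(round(y,3),current_position()[1],F[1])
    if F[1]>9:break
r.movel([x,y+.03,z],None,.2);r.movel([x,y+.03,.1],None,.3)
im=imaging.snapshot("side")[:,:,::-1];cv2.imwrite("pics/side8.png",im)
hsv=cv2.cvtColor(im[130:200,280:400],cv2.COLOR_BGR2HSV)
m=(cv2.inRange(hsv,(0,170,80),(5,255,255))|cv2.inRange(hsv,(175,170,80),(180,255,255)))
v,u=np.nonzero(m);print("red px side",len(u),u.mean()+280,v.mean()+130)
c=imaging.camera_info("side");K=np.array([[c['fx'],0,c['cx']],[0,c['fy'],c['cy']],[0,0,1]])
for a in(0,.12,.3,1.67):
    t=np.arctan2(.0505,.055)+a
    P=[.418,-.12-.0745*np.cos(t),.0045+.0745*np.sin(t)]
    print(a,cv2.projectPoints(np.array([P]),c['rvec'],c['tvec'],K,c['dist_coeffs'])[0].ravel())
print(current_clock())
E
```

```text
[ 0.4178 -0.1446  0.02  ] [-0.89    0.7403 -0.5553]
-0.149 -0.14894426157659063 -0.3739911476539223
-0.153 -0.15325823153559676 1.1083081119647302
-0.157 -0.15732686731857254 0.5722894601586263
-0.161 -0.16084326926693812 2.304389993975454
-0.165 -0.1612200966032533 18.316109314733744
red px side 60 347.7833333333333 165.26666666666665
0 [347.3691 166.6543]
0.12 [346.5943 165.6098]
0.3 [345.155  164.7205]
1.67 [329.0235 184.5569]
63.975
```

The lever met its hard stop (18 N) just past where the shut handle should be. The red handle's pixels match the shut pose, and the arm is clear.

```bash
python3 - <<'E'
from rig import *
r.sleep(0.3);print(current_wrist_force(),workorder.finish_job(),current_clock())
E
```

```text
the job is handed in; nothing more can be done
the job is handed in; nothing more can be done
```

I handed the job in at about 64 s of the 72 s limit; no verdict came back. The last picture viewed showed all three offcuts inside the pan, and the gate was then pushed to its hard stop, its handle's pixels fitting the shut position.

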